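Rehang the spice cabinet's lift-off door

ROBOT

A 6-joint arm with a two-finger parallel gripper is mounted at the origin on the work surface. World frame = base frame: x ahead of the robot, y to its left, z up, the work surface at z = 0. Lengths are in m, angles in rad, forces in N, time in s.
With the tool pointing down it reaches from about 0.375 to 0.9 m from the base axis. Payload 3.1 kg.
Tool frame: the origin (TCP) lies where the fingers leave the gripper's body, on its centre line; the fingertips stand 73 mm ahead of it and the grasp point (between the pads) lies 54 mm ahead of it; z points along the fingers, y is the line along which they close (so a half turn about z gives the same grasp; the last joint's range is limited). The gripper opens to 85 mm and grips with 20 to 120 N. Pads are 22 mm wide; open, the fingers measure 114 mm over their backs; the gripper's body (76 mm by 85 mm) begins 54 mm behind the grasp point. The pads swing forward as they close: fully open they stand 13 mm farther back than shut.
Start: joints at [-1.456, 0.527, 1.433, -0, 1.181, -0.178], TCP at [0.18, -0.598, 0.304] pointing down, gripper open.
Joint ranges: [-3.08, 3.08], [-0.75, 2.2], [0.22, 2.44], [-1.43, 4.57], [0, 2.65], [-2.85, 2.85]. Speed limits (rad/s): [2.79, 2.79, 3.14, 3.14, 3.14, 3.14].

INTERFACE

Orientations are given as a unit quaternion [x, y, z, w].
In Python, from station import manip gives the robot as it stands.
- The arm moves only by the shell command python3 -m crank 'ROWS' [FORCE]. ROWS is JSON, a list of rows, each an object with "dp": the shift along the tool's x, y, z normalised to -1 to 1, where 1 is 50 cm, a list of three; "delta_rot": the turn, a rotation vector about the tool's x, y, z normalised to -1 to 1, where 1 is 2 pi rad, a list of three; "fingers": the opening, from -1 (shut) to 1 (fully open). A call has 1 to 12 rows; each row shifts and turns the commanded pose from where the row before left it, along the tool's axes as they then stand; what a row does not reach is not made up. A row lasts 1/12 s, in which the tool goes at most 41.7 mm and 7.16 degrees, less where a joint would pass 70% of its speed; a pose out of reach is approached as far as the arm can. A call with a number of a shift or a turn outside -1 to 1 is refused whole. A call with a gripper value outside its range is refused whole. The fingers move at their own pace and stop on an object; FORCE is the grip in N (left out, the last holds). Time passes only in rows, so rows that do not move let the fingers close. It gives the time, the measured TCP pose, the force, the opening and the grip force at its end, in the units of the state.
- manip.sense(): the state, without advancing time (a new reading comes with each control period).
- manip.snapshot(name): name is "side" or "top" or "wrist"; returns (picture, depth): 400x640x3 uint8, red, green, blue; 400x640 float32, m along the optical axis (not along the pixel's ray), 0 where there is no reading.
- manip.camera_model(name): a dict with "fx", "fy", "cx", "cy" (pixels), "origin" and "attitude" of the camera in the world. Camera axes: x right, y up, looking along -z (the intrinsics and any distortion apply to the point x, -y, -z); pixel columns grow to the right and rows downward; lengths in m; the calibration is good to about 2 mm. A picture is of the moment at which its call begins: read the wrist's pose just before it. camera_model takes no time and is no camera call; for the wrist camera it gives the pose at the moment of the call.
- manip.sign_off(): hands the job in; it is judged then, once.
The state is a dict: "t": time; "q": joint angles; "qd": joint speeds; "tau": joint torques, N m; "tcp_pos": TCP position; "tool_rot": TCP orientation; "force": force on the tool from outside, world axes, zero at the start; "ft_torque": the same for the moment, N m; "finger_gap": opening from 0.0 (shut) to 1.0 (fully open); "gripper_force": force on a finger pad.
Only numpy, scipy, OpenCV 4.12 (cv2) and the standard library are available. Lean on these libraries where they do the work, as an engineer would, in place of code of your own. Each camera call takes 0.05 s, during which the arm holds its last target. There are 200 camera calls.

TASK

Take the little oak door out of the wooden rack and hang it back on the spice cabinet: with the door standing wide open, lower both its hinge knuckles gently onto the two upright hinge pins until it is fully home, feeling for the pins and never forcing it, and let go. Then swing it fully shut and leave it hanging there, without moving the other things on the counter.

Things in the scene. Friction and masses are not known exactly. Their poses are not given: they have to be found in the camera images.
- door_center (a point): Centre of the loose oak door (about 0.28 kg): panel 16 mm thick (its x), 120 mm wide (its y), 170 mm tall (its z, up). Outer face to its -x, hinge edge at its +y with two steel knuckles. It starts upright in the rack, lower edge 15 mm above the counter; its free top edge can be pinched across the thickness from above.
- door_knob (a point): Small steel knob on the door's outer face, axes as the door's: its outer end, 28 mm towards -x and 42 mm towards -y from door_center, at the same height; 20 mm across.
- door_knuckle (a point): On the door, axes as the door's: centre of the open underside of its lower hinge knuckle, 72 mm towards +y and 60 mm below door_center. Knuckles: upright steel tubes, 18 mm tall, bore 10 mm, 19 mm outside.
- door_knuckle2 (a point): The same point of the upper knuckle, 105 mm straight above door_knuckle. Both knuckles meet their pins at the same moment.
- rack: Fixed low wooden rack, origin on the counter under the door's slot (the slot runs along its x, the door's hinge edge at the +x end). Base 15 mm thick, dowels reach 60 mm above the counter. A cutting board stands in its other slot, 78 mm towards its -y.
- hinge (a point): On the fixed cabinet: nominal seat of the lower hinge pin, 55 mm above the counter; door_knuckle rests at this height when home. x points into the cabinet, y to its left along the front, z up. The rail with both pins is screwed on through slots and stands up to 16 mm to either side (+y or -y) of here: not measured, to be felt or seen. In x and z it is true. It does not give.
- hinge2 (a point): The same nominal point for the upper pin, 105 mm above hinge, shifted by the same unknown amount. Each pin is upright steel, 8 mm thick, 16 mm tall, slightly bevelled at the tip, on a small bracket 6 mm thick.
- cabinet: Fixed oak cabinet, axes as hinge, origin 55 mm straight below it. Front face at x = 18 mm, back at 150 mm, y from +26 to -150 mm, 222 mm tall. Shut, the door's axes match these, its back on a 9 mm strip right of the opening. Wide open it stands out towards -x, outer face to +y. It turns easily and stays where left.
- mug: Bystander, to be left alone: white mug, 85 mm tall, on its origin
- jar1: Bystander, to be left alone: amber jar, 75 mm tall
- jar2: Bystander, to be left alone: white jar, 85 mm tall
- bowl: Bystander, to be left alone: blue bowl, 130 mm across
- driver: Bystander, to be left alone: screwdriver lying on the counter
- spoon: Bystander, to be left alone: wooden spoon lying on the counter
- board: Bystander, to be left alone: cutting board, 150 x 12 x 118 mm, upright in the rack
Not all that is in view belongs to the job. There is more than one size of the part that bears door_center; the job needs the middle-sized.

How it is judged:
By the outcome, as a careful person would: the job done as asked, in the order asked, and still so for the second after the job is handed in, with the robot touching nothing.
It also fails if it takes over 72 s, if anything falls off the work surface, if the arm or the gripper's body presses on something with over 40 N, if the wrist force passes 120 N, or if a joint passes its speed limit or range.

## Working session

There is one attempt and no reset: what is moved stays moved. The work goes in short steps, Python scripts to look and compute and a shell command to move; the robot and the scene stay as the last step left them, time stands still between calls to the robot, and variables do not carry over. Pictures are saved under pics/ and viewed, at most 10 in all, crops included, and the job is handed in when it is done.

```bash
mkdir -p pics; ls
cat > h.py <<'E'
import numpy as np,cv2
from station import manip
from scipy.spatial.transform import Rotation as R
def cloud(n):
    m=manip.camera_model(n); rgb,d=manip.snapshot(n)
    v,u=np.mgrid[0:400,0:640]
    P=np.stack([(u-m['cx'])/m['fx']*d,-(v-m['cy'])/m['fy']*d,-d],-1)
    A=np.array(m['attitude']); A=R.from_quat(A).as_matrix() if A.size==4 else A
    W=P@A.T+np.array(m['origin']); W[d==0]=np.nan
    return rgb,d,W,m
E
python3 - <<'E'
from h import *
for n in('side','top'):
    rgb,d,W,m=cloud(n); print(m); np.save(n+'.npy',W)
    cv2.imwrite(f'pics/{n}.png',rgb[...,::-1])
print(manip.sense())
E
```

```text
pics
{'fx': 510.91249350409953, 'fy': 510.91249350409953, 'cx': 313.7941735691023, 'cy': 199.9905777898511, 'origin': array([-0.20281431,  0.57989858,  1.00688698]), 'attitude': array([-0.15007909,  0.36000563,  0.84819202, -0.35838878])}
{'fx': 447.2760248903894, 'fy': 447.2760248903894, 'cx': 319.5211249447487, 'cy': 198.75009128832454, 'origin': array([ 0.39560905, -0.05925944,  1.30989248]), 'attitude': array([ 0.01746502, -0.02092506, -0.69927675,  0.71433125])}
{'t': 0.1, 'q': array([-1.45654404e+00,  5.28405817e-01,  1.43377729e+00,  2.36418810e-05,
        1.18144288e+00, -1.78498418e-01]), 'qd': array([-0.00025038, -0.00283322, -0.00310089, -0.00095404, -0.00053987,
       -0.00072071]), 'tau': array([ 3.32737573e-04, -4.43302774e+01, -1.78585893e+01, -2.90789094e-04,
        3.89030538e-03,  1.45521039e-05]), 'tcp_pos': array([ 0.18034147, -0.59788136,  0.30301032]), 'tool_rot': array([ 9.89306387e-01,  1.45848686e-01,  4.35788482e-05, -1.01579178e-03]), 'force': array([ 1.10335371, -0.19637311,  0.37066087]), 'ft_torque': array([-0.0363475 , -0.04595833,  0.04137059]), 'gripper_force': 0.0, 'finger_gap': 0.997196408832877}
```

View pics/side.png

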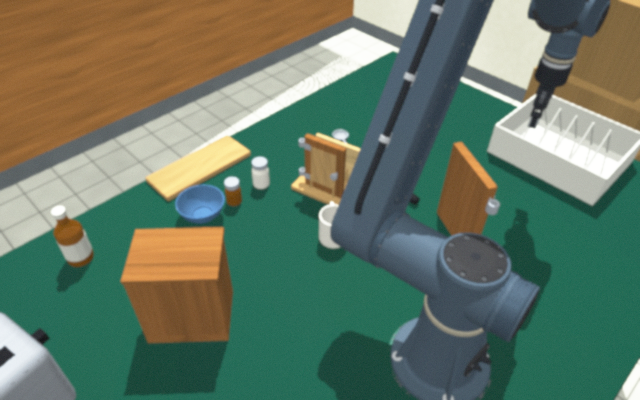

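View pics/top.png

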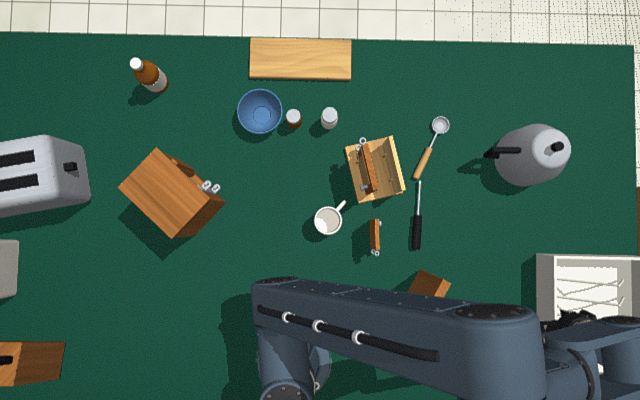

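Top view: the cabinet is at (170,195) with its hinge pins near (210,187). There are three door candidates: rack (367,165), small (375,237) and large (430,285). The side view shows the door in the rack at (325,165) with its knuckles at the left. I'll measure them and check an enlarged crop.

Run:
```python
from h import *
W=np.load('top.npy'); im=cv2.imread('pics/top.png')
a=cv2.resize(im[125:305,330:460],None,fx=3,fy=3,interpolation=cv2.INTER_CUBIC)
b=cv2.resize(im[140:250,110:235],None,fx=3.2,fy=3.2,interpolation=cv2.INTER_CUBIC)
c=np.zeros((560,800,3),np.uint8); c[:a.shape[0],:a.shape[1]]=a; c[:b.shape[0],395:395+b.shape[1]]=b
cv2.imwrite('pics/crop.png',c)
def blob(name,u0,u1,v0,v1,z0,z1):
    s=W[v0:v1,u0:u1].reshape(-1,3); s=s[(s[:,2]>z0)&(s[:,2]<z1)]
    r=cv2.minAreaRect((s[:,:2]*1000).astype(np.float32)); print(name,len(s),r,'z',np.nanpercentile(s[:,2],[5,50,95]).round(4), 'mean',s[:,:2].mean(0).round(4)); print(cv2.boxPoints(r).round(0).tolist())
blob('rackdoor',345,385,135,200,.165,.25)
blob('small',360,390,210,260,.06,.3)
blob('large',405,455,265,300,.06,.4)
blob('cab',110,225,140,245,.21,.24)
blob('pins',198,228,175,200,.1,.21)
for v in range(178,196,2): print(v,[ '%.0f,%.0f,%.0f'%tuple(W[v,u]*1000) for u in range(198,226,3)])
```

```text
rackdoor 349 ((548.3091430664062, -187.5837860107422), (133.4579620361328, 17.908842086791992), 15.186031341552734) z [0.1702 0.1849 0.1889] mean [ 0.5414 -0.189 ]
[[482.0, -196.0], [486.0, -214.0], [615.0, -179.0], [610.0, -161.0]]
small 237 ((361.7288513183594, -224.11032104492188), (97.28776550292969, 23.724002838134766), 1.7638227939605713) z [0.0655 0.1169 0.1219] mean [ 0.3677 -0.2171]
[[313.0, -214.0], [313.0, -237.0], [411.0, -234.0], [410.0, -211.0]]
large 606 ((236.37347412109375, -353.1192932128906), (24.256813049316406, 68.1592025756836), 61.77705383300781) z [0.0737 0.1862 0.2435] mean [ 0.2464 -0.3499]
[[201.0, -348.0], [261.0, -380.0], [272.0, -359.0], [212.0, -326.0]]
cab 4244 ((462.5890808105469, 316.5347900390625), (185.01446533203125, 136.60581970214844), 48.191307067871094) z [0.2187 0.2222 0.2255] mean [0.4621 0.3152]
[[350.0, 293.0], [452.0, 202.0], [575.0, 340.0], [473.0, 431.0]]
pins 140 ((475.0382995605469, 218.4501953125), (51.70405960083008, 25.3072566986084), 37.00174331665039) z [0.1053 0.1603 0.1839] mean [0.4767 0.2255]
[[447.0, 213.0], [462.0, 193.0], 
[... 642 characters left out ...]
5,234,159', '485,226,162', '485,220,154', '494,236,52', '492,224,69', '494,219,54', '498,222,2', '498,212,5']
188 ['475,232,224', '477,232,197', '479,234,160', '480,226,158', '489,250,28', '488,235,55', '488,226,57', '488,218,55', '492,222,-2', '492,213,-0']
190 ['470,232,222', '470,225,220', '473,230,173', '476,231,141', '479,235,90', '482,235,54', '482,227,54', '486,230,2', '487,222,-2', '487,213,-1']
192 ['465,232,221', '465,224,226', '465,217,225', '470,229,145', '473,230,109', '475,229,79', '480,239,-2', '480,230,1', '480,221,3', '481,212,2']
194 ['460,231,226', '460,224,225', '460,217,223', '463,221,177', '466,224,132', '469,228,83', '472,231,33', '474,230,2', '474,220,7', '475,212,2']
```

View pics/crop.png

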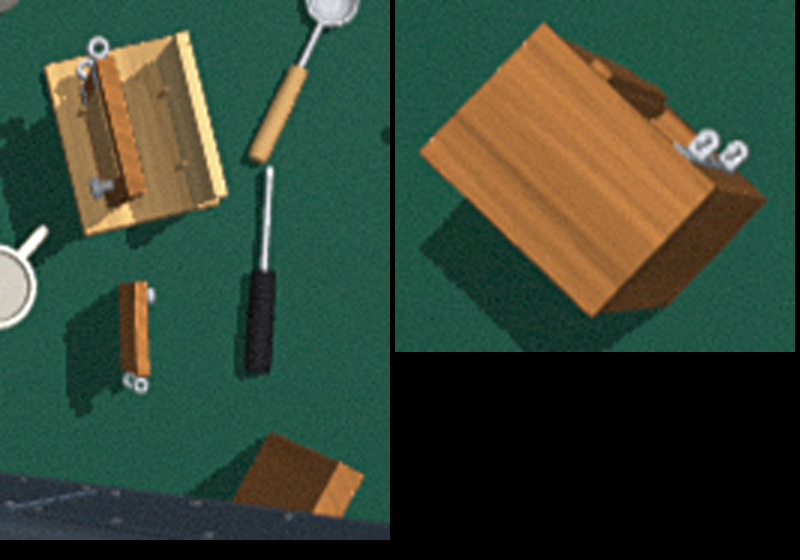

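The rack door's top is at z≈0.185 m. The small door tops out at 0.12 and the large one at 0.24, so the rack door (367,165) is the middle-sized one. Its outer face and knob face left in the image, and its knuckles are at the top. The cabinet pins are at about (209,186) and (216,187), world ≈(0.49,0.225). I'll raise the tool and move above the door.

```bash
cat >> h.py <<'E'
def go(target,yaw):
    """tool-frame dp / yaw-rot totals to reach TCP target, tool down, x-axis at world yaw (deg)"""
    s=manip.sense(); A=R.from_quat(s['tool_rot']); M=A.as_matrix()
    d=M.T@(np.array(target)-s['tcp_pos']); 
    y=np.radians(yaw); T=R.from_matrix(np.array([[np.cos(y),np.sin(y),0],[np.sin(y),-np.cos(y),0],[0,0,-1]]))
    rv=(A.inv()*T).as_rotvec()
    print('tcp',s['tcp_pos'].round(4),'yaw',round(float(np.degrees(np.arctan2(M[1,0],M[0,0]))),2),'t',round(s['t'],2),'F',s['force'].round(1),'gap',round(s['finger_gap'],3))
    print('dp tot',(d/.5).round(4),'rot tot',(rv/(2*np.pi)).round(4))
E
python3 - <<'E'
from h import *
W=np.load('top.npy')
def b(n,u0,u1,v0,v1,z0,z1):
    s=W[v0:v1,u0:u1].reshape(-1,3); s=s[(s[:,2]>z0)&(s[:,2]<z1)]
    (c,r)=cv2.minEnclosingCircle((s[:,:2]*1000).astype(np.float32)); print(n,c,r,np.nanmax(s[:,2]))
b('bowl',230,286,85,138,.02,.2); b('jar1',285,302,105,132,.02,.2);b('jar2',319,340,103,132,.02,.2);b('mug',310,348,200,238,.02,.2)
s=W[135:200,345:385].reshape(-1,3); s=s[(s[:,2]>.177)&(s[:,2]<.2)]
c=s[:,:2].mean(0); u,S,V=np.linalg.svd(s[:,:2]-c); p=(s[:,:2]-c)@V[0]; print(c,V[0],np.percentile(p,[1,50,99]))
m=manip.camera_model('wrist'); st=manip.sense(); A=R.from_quat(st['tool_rot'])
print('cam in tool',A.inv().apply(m['origin']-st['tcp_pos']),(A.inv()*R.from_quat(m['attitude'])).as_matrix().round(2),m['fx'])
go([.53,-.19,.38],15.2)
E
```

```text
bowl (711.7952880859375, 111.3968505859375) 64.91097259521484 0.0614993747920225
jar1 (693.4614868164062, 14.944832801818848) 21.534629821777344 0.08290510282590025
jar2 (696.435546875, -86.62683868408203) 23.448741912841797 0.09138485745611913
mug (418.64105224609375, -99.69918060302734) 54.87540054321289 0.09272830000987797
[ 0.5413936  -0.18962668] [-0.96751404 -0.25281729] [-0.0593563   0.00025041  0.05794534]
cam in tool [ 0.07686613 -0.00058195 -0.06989987] [[-0.    0.96  0.29]
 [ 1.    0.    0.  ]
 [ 0.    0.29 -0.96]] 288.39544768907035
tcp [ 0.1803 -0.5979  0.303 ] yaw 16.77 t 0.1 F [ 1.1 -0.2  0.4] gap 0.997
dp tot [ 0.905  -0.5796 -0.1525] rot tot [-0.0003 -0.0001  0.0044]
```

```bash
python3 -m crank '[{"dp":[0,0,-0.076],"delta_rot":[0,0,0.0059],"fingers":1},{"dp":[0,0,-0.076],"delta_rot":[0,0,0],"fingers":1},{"dp":[0.065,-0.0415,0],"delta_rot":[0,0,0],"fingers":1},{"dp":[0.065,-0.0415,0],"delta_rot":[0,0,0],"fingers":1},{"dp":[0.065,-0.0415,0],"delta_rot":[0,0,0],"fingers":1},{"dp":[0.065,-0.0415,0],"delta_rot":[0,0,0],"fingers":1},{"dp":[0.065,-0.0415,0],"delta_rot":[0,0,0],"fingers":1},{"dp":[0.065,-0.0415,0],"delta_rot":[0,0,0],"fingers":1},{"dp":[0.065,-0.0415,0],"delta_rot":[0,0,0],"fingers":1},{"dp":[0.065,-0.0415,0],"delta_rot":[0,0,0],"fingers":1}]' 80
python3 -m crank '[{"dp":[0.065,-0.0415,0],"delta_rot":[0,0,0],"fingers":1},{"dp":[0.065,-0.0415,0],"delta_rot":[0,0,0],"fingers":1},{"dp":[0.065,-0.0415,0],"delta_rot":[0,0,0],"fingers":1},{"dp":[0.065,-0.0415,0],"delta_rot":[0,0,0],"fingers":1},{"dp":[0.065,-0.0415,0],"delta_rot":[0,0,0],"fingers":1},{"dp":[0,0,0],"delta_rot":[0,0,0],"fingers":1},{"dp":[0,0,0],"delta_rot":[0,0,0],"fingers":1}]'
python3 - <<'E'
from h import *
go([.5414,-.1896,.25],14.65)
rgb,d,W,m=cloud('wrist'); cv2.imwrite('pics/w1.png',rgb[...,::-1])
s=W.reshape(-1,3); s=s[(s[:,2]>.178)&(s[:,2]<.195)&(np.hypot(s[:,0]-.541,s[:,1]+.19)<.09)]
c=s[:,:2].mean(0); u,S,V=np.linalg.svd(s[:,:2]-c,full_matrices=False); p=(s[:,:2]-c)@V[0];q=(s[:,:2]-c)@V[1]
print(len(s),c,V[0],np.percentile(p,[1,50,99]),np.percentile(q,[1,99]),np.median(s[:,2]),cv2.minAreaRect((s[:,:2]*1000).astype(np.float32)))
E
```

```text
t: 0.93
tcp_pos: [0.3908, -0.3702, 0.3796]
tool_rot: [0.992, 0.127, -0.0, -0.0]
force: [-0.2, -0.8, -0.6]
finger_gap: 1.0
gripper_force: 0.0
t: 1.52
tcp_pos: [0.5218, -0.2286, 0.3793]
tool_rot: [0.992, 0.13, -0.001, -0.0]
force: [-0.5, -0.1, -0.3]
finger_gap: 0.997
gripper_force: 0.0
tcp [ 0.5218 -0.2286  0.3793] yaw 14.9 t 1.52 F [-0.5 -0.1 -0.3] gap 0.997
dp tot [ 0.0582 -0.0651  0.2587] rot tot [-0.0001  0.0001  0.0007]
2265 [ 0.54624837 -0.18926622] [-0.9685713  -0.24873608] [-0.05414656 -0.00211879  0.06187374] [-0.00814208  0.0076553 ] 0.18487446992128925 ((542.2484130859375, -189.9379425048828), (118.39671325683594, 16.22757339477539), 14.428346633911133)
```

View pics/w1.png

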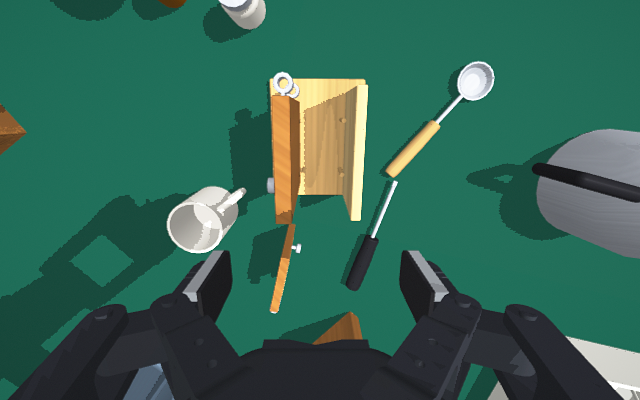

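Wrist view: door top edge (285,160), knuckles (285,85), fingers straddling the line. Door centre is (0.5422,-0.1899) with yaw 14.4°, and the measured size matches 120×16 mm. I'll line up, descend and close.

```bash
python3 -m crank '[{"dp":[0.03,-0.032,0],"delta_rot":[0,0,0.0013],"fingers":1},{"dp":[0.0293,-0.0323,0],"delta_rot":[0,0,0],"fingers":1},{"dp":[0,0,0.06],"delta_rot":[0,0,0],"fingers":1},{"dp":[0,0,0.06],"delta_rot":[0,0,0],"fingers":0.3},{"dp":[0,0,0.06],"delta_rot":[0,0,0],"fingers":0.3},{"dp":[0,0,0],"delta_rot":[0,0,0],"fingers":0.3},{"dp":[0,0,0],"delta_rot":[0,0,0],"fingers":0.3}]'
python3 - <<'E'
from h import *
go([.5422,-.1899,.218],14.43)
E
```

```text
t: 2.15
tcp_pos: [0.5402, -0.193, 0.2887]
tool_rot: [0.992, 0.122, -0.002, -0.001]
force: [-0.0, -0.4, 0.4]
finger_gap: 0.651
gripper_force: 0.0
tcp [ 0.5402 -0.193   0.2887] yaw 14.06 t 2.15 F [-0.  -0.4  0.4] gap 0.651
dp tot [ 0.0058 -0.0046  0.1413] rot tot [-0.0005  0.0005 -0.001 ]
```

```bash
python3 -m crank '[{"dp":[0.0058,-0.0046,0],"delta_rot":[-0.0005,0.0005,-0.001],"fingers":0.3},{"dp":[0,0,0.05],"delta_rot":[0,0,0],"fingers":0.3},{"dp":[0,0,0.05],"delta_rot":[0,0,0],"fingers":0.3},{"dp":[0,0,0.04],"delta_rot":[0,0,0],"fingers":0.3},{"dp":[0,0,0],"delta_rot":[0,0,0],"fingers":0.3},{"dp":[0,0,0],"delta_rot":[0,0,0],"fingers":0.3}]'
python3 - <<'E'
from h import *
go([.5422,-.1899,.218],14.43)
E
```

```text
t: 2.65
tcp_pos: [0.5448, -0.1898, 0.2211]
tool_rot: [0.992, 0.126, 0.002, 0.002]
force: [0.4, 0.1, -0.1]
finger_gap: 0.647
gripper_force: 0.0
tcp [ 0.5448 -0.1898  0.2211] yaw 14.53 t 2.65 F [ 0.4  0.1 -0.1] gap 0.647
dp tot [-0.0051 -0.0011  0.0063] rot tot [ 0.0007 -0.0007  0.0003]
```

```bash
python3 -m crank '[{"dp":[-0.003,0,0.005],"delta_rot":[0,0,0],"fingers":-0.2},{"dp":[0,0,0],"delta_rot":[0,0,0],"fingers":-1},{"dp":[0,0,0],"delta_rot":[0,0,0],"fingers":-1},{"dp":[0,0,0],"delta_rot":[0,0,0],"fingers":-1},{"dp":[0,0,0],"delta_rot":[0,0,0],"fingers":-1},{"dp":[0,0,0],"delta_rot":[0,0,0],"fingers":-1}]' 80
python3 - <<'E'
from h import *
import time
go([.5422,-.1899,.218],14.43); print(manip.sense()['tool_rot'],manip.sense()['gripper_force'])
E
python3 -m crank '[{"dp":[0,0,-0.01],"delta_rot":[0,0,0],"fingers":-1}, {"dp":[0,0,-0.02],"delta_rot":[0,0,0],"fingers":-1},{"dp":[0,0,-0.04],"delta_rot":[0,0,0],"fingers":-1},{"dp":[0,0,-0.05],"delta_rot":[0,0,0],"fingers":-1},{"dp":[0,0,-0.05],"delta_rot":[0,0,0],"fingers":-1},{"dp":[0,0,-0.05],"delta_rot":[0,0,0],"fingers":-1},{"dp":[0,0,0],"delta_rot":[0,0,0],"fingers":-1},{"dp":[0,0,0],"delta_rot":[0,0,0],"fingers":-1}]'
python3 - <<'E'
from h import *
go([.5422,-.1899,.33],14.43); print(manip.sense()['tool_rot'],manip.sense()['gripper_force'])
E
```

```text
t: 3.15
tcp_pos: [0.5436, -0.19, 0.2191]
tool_rot: [0.992, 0.127, 0.003, 0.002]
force: [0.4, -0.2, 6.5]
finger_gap: 0.178
gripper_force: 79.1
tcp [ 0.5436 -0.19    0.2191] yaw 14.54 t 3.15 F [ 0.4 -0.2  6.5] gap 0.178
dp tot [-0.0026 -0.001   0.0023] rot tot [ 0.0009 -0.0009  0.0003]
[0.99194997 0.12656995 0.00310603 0.00237773] 79.08673524856567
t: 3.82
tcp_pos: [0.5426, -0.1895, 0.3288]
tool_rot: [0.992, 0.127, 0.003, 0.002]
force: [-0.4, -0.2, -2.8]
finger_gap: 0.177
gripper_force: 78.7
tcp [ 0.5426 -0.1895  0.3288] yaw 14.55 t 3.82 F [-0.4 -0.2 -2.8] gap 0.177
dp tot [-0.001   0.0007 -0.0023] rot tot [ 0.0009 -0.0009  0.0003]
[0.99194202 0.12663461 0.00303601 0.00234139] 78.71916890144348
```

Door is in hand (2.8 N). I'll carry it over to about 40 mm in front of the pins and turn it to the wide-open heading.

```bash
python3 -c "
from h import *
np.save('A0.npy',manip.sense()['tool_rot'])"
python3 -m crank '[{"dp":[0.0129,-0.0357,0],"delta_rot":[0,0,0],"fingers":-1},{"dp":[0.0258,-0.0714,0],"delta_rot":[0,0,0],"fingers":-1},{"dp":[0.0258,-0.0714,0],"delta_rot":[0,0,0],"fingers":-1},{"dp":[0.0258,-0.0714,0],"delta_rot":[0,0,0],"fingers":-1},{"dp":[0.0258,-0.0714,0],"delta_rot":[0,0,0],"fingers":-1},{"dp":[0.0258,-0.0714,0],"delta_rot":[0,0,0],"fingers":-1},{"dp":[0.0258,-0.0714,0],"delta_rot":[0,0,0],"fingers":-1},{"dp":[0.0258,-0.0714,0],"delta_rot":[0,0,0],"fingers":-1},{"dp":[0.0258,-0.0714,0],"delta_rot":[0,0,0],"fingers":-1},{"dp":[0.0129,-0.0357,0],"delta_rot":[0,0,0],"fingers":-1},{"dp":[0,0,0],"delta_rot":[0,0,0],"fingers":-1}]'
python3 -m crank '[{"dp":[0,0,0],"delta_rot":[0.0001,0.0001,-0.0191],"fingers":-1},{"dp":[0,0,0],"delta_rot":[0.0001,0.0001,-0.0191],"fingers":-1},{"dp":[0,0,0],"delta_rot":[0.0001,0.0001,-0.0191],"fingers":-1},{"dp":[0,0,0],"delta_rot":[0.0001,0.0001,-0.0191],"fingers":-1},{"dp":[0,0,0],"delta_rot":[0.0001,0.0001,-0.0191],"fingers":-1},{"dp":[0,0,0],"delta_rot":[0.0001,0.0001,-0.0191],"fingers":-1},{"dp":[0,0,0],"delta_rot":[0.0001,0.0001,-0.0191],"fingers":-1},{"dp":[0,0,0],"delta_rot":[0.0001,0.0001,-0.0191],"fingers":-1},{"dp":[0,0,0],"delta_rot":[0.0001,0.0001,-0.0191],"fingers":-1},{"dp":[0,0,0],"delta_rot":[0.0001,0.0001,-0.0191],"fingers":-1}]'
python3 -m crank '[{"dp":[0,0,0],"delta_rot":[0.0001,0.0001,-0.0191],"fingers":-1},{"dp":[0,0,0],"delta_rot":[0.0001,0.0001,-0.0191],"fingers":-1},{"dp":[0,0,0],"delta_rot":[0.0001,0.0001,-0.0191],"fingers":-1},{"dp":[0,0,0],"delta_rot":[0.0001,0.0001,-0.0191],"fingers":-1},{"dp":[0,0,0],"delta_rot":[0.0001,0.0001,-0.0191],"fingers":-1},{"dp":[0,0,0],"delta_rot":[0.0001,0.0001,-0.0191],"fingers":-1},{"dp":[0,0,0],"delta_rot":[0.0001,0.0001,-0.0191],"fingers":-1},{"dp":[0,0,0],"delta_rot":[0.0001,0.0001,-0.0191],"fingers":-1},{"dp":[0,0,0],"delta_rot":[0,0,0],"fingers":-1},{"dp":[0,0,0],"delta_rot":[0,0,0],"fingers":-1},{"dp":[0,0,0],"delta_rot":[0,0,0],"fingers":-1}]'
python3 - <<'E'
from h import *
go([.574,.151,.33],138.3); s=manip.sense(); print((R.from_quat(s['tool_rot'])*R.from_quat(np.load('A0.npy')).inv()).as_rotvec(degrees=True))
rgb,d,W,m=cloud('wrist'); np.savez('w2',rgb=rgb,d=d,W=W,tcp=s['tcp_pos'],q=s['tool_rot']); cv2.imwrite('pics/w2.png',rgb[...,::-1])
E
```

```text
t: 4.73
tcp_pos: [0.5726, 0.1552, 0.3243]
tool_rot: [0.992, 0.129, -0.0, 0.0]
force: [-0.2, -0.6, -3.1]
finger_gap: 0.177
gripper_force: 78.8
t: 5.57
tcp_pos: [0.5729, 0.1498, 0.3245]
tool_rot: [0.745, 0.667, 0.001, -0.003]
force: [-0.1, 1.1, -2.1]
finger_gap: 0.179
gripper_force: 78.7
t: 6.48
tcp_pos: [0.5735, 0.1503, 0.3257]
tool_rot: [0.357, 0.934, 0.003, -0.004]
force: [-0.2, 0.0, -2.5]
finger_gap: 0.174
gripper_force: 78.7
tcp [0.5735 0.1503 0.3257] yaw 138.14 t 6.48 F [-0.2  0.  -2.5] gap 0.174
dp tot [ 0.0002  0.0017 -0.0086] rot tot [ 0.0005 -0.0015 -0.0004]
[3.30960692e-01 1.06209155e-01 1.23594255e+02]
```

View pics/w2.png

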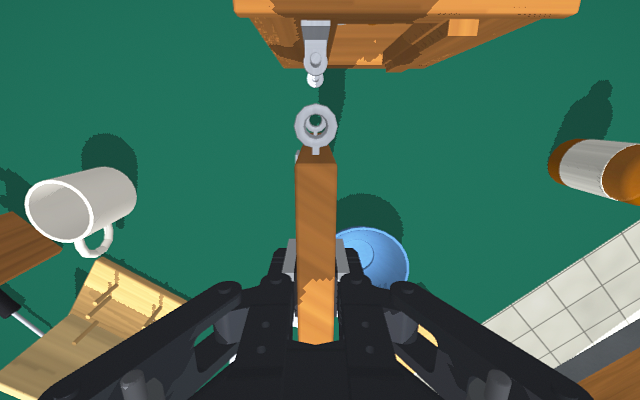

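The wrist view shows the upper knuckle ring at (316,126), the upper pin at (316,62) on its bracket and the lower pin near (315,80). Next is a measurement on an enlarged crop.

Run:
```python
from h import *
z=np.load('w2.npz'); W=z['W']; rgb=z['rgb']
c=cv2.resize(rgb[10:150,270:365,::-1],None,fx=4,fy=4,interpolation=cv2.INTER_CUBIC)
for i in range(0,140,10): cv2.putText(c,str(10+i),(0,i*4+4),0,.35,(255,255,255)); cv2.line(c,(24,i*4),(30,i*4),(255,255,255))
for i in range(0,95,10): cv2.line(c,(i*4,0),(i*4,6),(255,255,255)); cv2.putText(c,str(270+i),(i*4,16),0,.33,(255,255,255))
cv2.imwrite('pics/w2c.png',c)
def b(n,u0,u1,v0,v1,z0,z1):
    m=np.zeros(W.shape[:2],bool); m[v0:v1,u0:u1]=True; m&=(W[...,2]>z0)&(W[...,2]<z1)
    v,u=np.nonzero(m); s=W[m]; print(n,len(s),'px',u.min(),u.max(),v.min(),v.max(),'mean',s.mean(0).round(4),cv2.minEnclosingCircle((s[:,:2]*1000).astype(np.float32)))
b('ring',290,345,95,160,.262,.278)
b('pin1',300,335,40,80,.166,.19)
b('pin2',300,335,66,95,.062,.085)
```

```text
ring 1339 px 294 337 103 159 mean [0.5248 0.1966 0.2696] ((524.907958984375, 194.56263732910156), 12.93098258972168)
pin1 132 px 310 321 52 66 mean [0.4925 0.226  0.175 ] ((492.258056640625, 226.23117065429688), 4.001344203948975)
pin2 36 px 312 318 76 81 mean [0.4933 0.2254 0.0705] ((492.8523864746094, 225.77789306640625), 3.4399256706237793)
```

View pics/w2c.png

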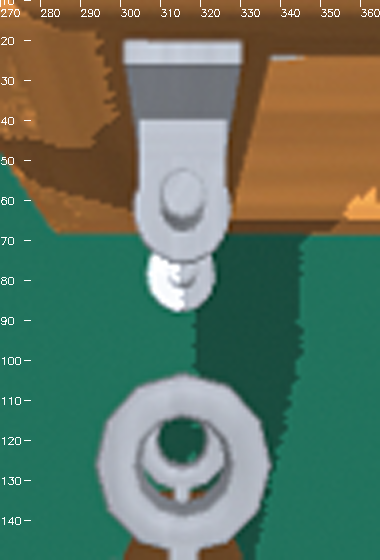

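The crop shows the upper pin tip at (315.7,57.3) and the knuckle ring at (315.7,125.5). I'll intersect those rays with the known heights.

Run:
```python
from h import *
z=np.load('w2.npz'); m=manip.camera_model('wrist'); A=R.from_quat(m['attitude']); o=m['origin']
def hit(u,v,zz):
    r=A.apply([(u-m['cx'])/m['fx'],-(v-m['cy'])/m['fy'],-1]); return o+r*(zz-o[2])/r[2]
p1=hit(315.7,57.3,.176); p2=hit(315.2,77.8,.071); k=hit(315.7,125.4,.2696); kb=hit(315.5,126.2,.2696)
print(p1,p2,k,kb)
M=R.from_quat(z['q']).as_matrix(); yw=np.radians(138.1); X=np.array([np.cos(yw),np.sin(yw)]); print('k in tool',M.T@(k-z['tcp']))
print('delta pin-knuckle world',(p1-k)[:2],'tool dp',M.T@np.r_[(p1-k)[:2],0]/.5)
# cabinet front edge line direction from wrist cloud (top z~.222)
W=z['W']; s=W[0:40,230:600].reshape(-1,3); s=s[(s[:,2]>.1)&(s[:,2]<.21)]
Wt=np.load('top.npy'); s=Wt[135:245,110:230].reshape(-1,3); s=s[(s[:,2]>.216)&(s[:,2]<.228)]
# front edge: extreme along +-normal per bin
n=X; t=np.array([-n[1],n[0]]); a=s[:,:2]@t; d=s[:,:2]@n
f=[]; 
for lo in np.arange(np.percentile(a,8),np.percentile(a,92),.008):
    q=(a>lo)&(a<lo+.008); f.append([lo+.004,np.percentile(d[q],2)])
f=np.array(f); P=np.polyfit(f[:,0],f[:,1],1); print('front slope deg',np.degrees(np.arctan(P[0])),'front d at pin',np.polyval(P,p1[:2]@t)-p1[:2]@n, np.std(f[:,1]-np.polyval(P,f[:,0])))
go([.574,.151,.33],138.3)
```

```text
[0.49225971 0.22689364 0.176     ] [0.49349881 0.22581785 0.071     ] [0.52351605 0.19826187 0.2696    ] [0.52370582 0.19797739 0.2696    ]
k in tool [0.06867235 0.0021747  0.0567461 ]
delta pin-knuckle world [-0.03125634  0.02863177] tool dp [0.0847667  0.00093774 0.00082145]
front slope deg -0.0032333362327766012 front d at pin 0.016408827770483136 0.0006744291105947053
tcp [0.5737 0.1504 0.326 ] yaw 138.18 t 6.53 F [-0.1  0.6 -2.7] gap 0.176
dp tot [ 0.0003  0.0013 -0.008 ] rot tot [ 0.0005 -0.0015 -0.0003]
```

Pins and heading agree. The lower knuckle has to pass under the upper bracket, so I'll descend 65 mm here first, then move in over the pins.

```bash
python3 -m crank '[{"dp":[0,0,0.03],"delta_rot":[0.0005,-0.0008,0],"fingers":-1},{"dp":[0,0,0.04],"delta_rot":[0,0,0],"fingers":-1},{"dp":[0,0,0.04],"delta_rot":[0,0,0],"fingers":-1},{"dp":[0,0,0.02],"delta_rot":[0,0,0],"fingers":-1},{"dp":[0,0,0],"delta_rot":[0,0,0],"fingers":-1},{"dp":[0,0,0],"delta_rot":[0,0,0],"fingers":-1},{"dp":[0,0,0],"delta_rot":[0,0,0],"fingers":-1}]'
python3 - <<'E'
from h import *
go([.5422,.1794,.261],138.2); s=manip.sense(); print((R.from_quat(s['tool_rot'])*R.from_quat(np.load('A0.npy')).inv()).as_rotvec(degrees=True))
E
```

```text
t: 7.12
tcp_pos: [0.5747, 0.1511, 0.2628]
tool_rot: [0.356, 0.935, 0.002, -0.0]
force: [0.9, -0.2, -2.6]
finger_gap: 0.18
gripper_force: 78.6
tcp [0.5747 0.1511 0.2628] yaw 138.3 t 7.12 F [ 0.9 -0.2 -2.6] gap 0.18
dp tot [ 0.0861 -0.0011  0.0037] rot tot [ 0.0005 -0.0002  0.0003]
[ -0.22578624   0.22529266 123.74468022]
```

```bash
python3 -m crank '[{"dp":[0.02,0,0.003],"delta_rot":[0,0,0],"fingers":-1},{"dp":[0.025,0,0],"delta_rot":[0,0,0],"fingers":-1},{"dp":[0.025,0,0],"delta_rot":[0,0,0],"fingers":-1},{"dp":[0.015,-0.0015,0],"delta_rot":[0,0,0],"fingers":-1},{"dp":[0,0,0],"delta_rot":[0,0,0],"fingers":-1},{"dp":[0,0,0],"delta_rot":[0,0,0],"fingers":-1},{"dp":[0,0,0],"delta_rot":[0,0,0],"fingers":-1}]'
python3 - <<'E'
from h import *
go([.5422,.1789,.261],138.2); s=manip.sense()
rgb,d,W,m=cloud('wrist'); np.savez('w3',rgb=rgb,d=d,W=W,tcp=s['tcp_pos'],q=s['tool_rot'])
c=cv2.resize(rgb[60:200,260:370,::-1],None,fx=4.2,fy=4.2,interpolation=cv2.INTER_CUBIC)
for i in range(0,140,10): cv2.putText(c,str(60+i),(0,int(i*4.2)+4),0,.35,(255,255,255))
for i in range(0,110,10): cv2.putText(c,str(260+i),(int(i*4.2),10),0,.33,(255,255,255))
cv2.imwrite('pics/w3c.png',c)
E
```

```text
t: 7.7
tcp_pos: [0.5417, 0.179, 0.2606]
tool_rot: [0.356, 0.935, 0.001, -0.001]
force: [1.2, -0.9, -2.6]
finger_gap: 0.175
gripper_force: 78.8
tcp [0.5417 0.179  0.2606] yaw 138.34 t 7.7 F [ 1.2 -0.9 -2.6] gap 0.175
dp tot [-0.0009  0.0005 -0.0007] rot tot [ 0.0003 -0.0004  0.0004]
```

View pics/w3c.png

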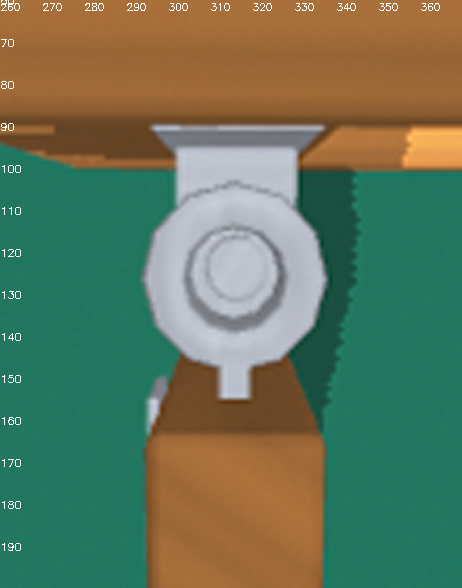

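The pin tip (313.6,123) is visible through the upper bore (313.5,126), so it is nearly concentric. I'll work out the remaining offset.

Run:
```python
from h import *
z=np.load('w3.npz'); m=manip.camera_model('wrist'); A=R.from_quat(m['attitude']); o=m['origin']; M=R.from_quat(z['q']).as_matrix()
def hit(u,v,zz):
    r=A.apply([(u-m['cx'])/m['fx'],-(v-m['cy'])/m['fy'],-1]); return o+r*(zz-o[2])/r[2]
zt=.2696+z['tcp'][2]-.3257
for (u,v) in((313.5,125.7),(313.7,125.5)):
    k=hit(u,v,zt); p=hit(313.6,123.0,.176); print(zt,k,p,'mm tool',(M.T@(p-k)*1000).round(2))
print(m['cx'],m['cy'])
```

```text
0.2045396361568449 [0.49125483 0.22545179 0.20453964] [0.49117359 0.22545497 0.176     ] mm tool [-1.000e-02 -1.100e-01  2.854e+01]
0.2045396361568449 [0.49124996 0.22556991 0.20453964] [0.49117359 0.22545497 0.176     ] mm tool [-0.1  -0.19 28.54]
315.31324254493956 199.3555525798758
```

Aligned within 0.2 mm. Lowering gently and watching the force.

```bash
python3 -m crank '[{"dp":[0,0,0.006],"delta_rot":[0,0,0],"fingers":-1},{"dp":[0,0,0.006],"delta_rot":[0,0,0],"fingers":-1},{"dp":[0,0,0.004],"delta_rot":[0,0,0],"fingers":-1},{"dp":[0,0,0],"delta_rot":[0,0,0],"fingers":-1},{"dp":[0,0,0.002],"delta_rot":[0,0,0],"fingers":-1},{"dp":[0,0,0.002],"delta_rot":[0,0,0],"fingers":-1},{"dp":[0,0,0],"delta_rot":[0,0,0],"fingers":-1}]'; python3 -m crank '[{"dp":[0,0,0.002],"delta_rot":[0,0,0],"fingers":-1},{"dp":[0,0,0.002],"delta_rot":[0,0,0],"fingers":-1},{"dp":[0,0,0],"delta_rot":[0,0,0],"fingers":-1}]'
```

```text
t: 8.33
tcp_pos: [0.5416, 0.1788, 0.2502]
tool_rot: [0.356, 0.935, 0.001, -0.001]
force: [-0.1, -0.3, -3.1]
finger_gap: 0.175
gripper_force: 78.8
t: 8.58
tcp_pos: [0.5416, 0.1788, 0.2482]
tool_rot: [0.356, 0.935, 0.001, -0.001]
force: [0.5, 1.2, -3.3]
finger_gap: 0.176
gripper_force: 78.8
```

```bash
for i in 1 ; do python3 -m crank '[{"dp":[0,0,0.003],"delta_rot":[0,0,0],"fingers":-1},{"dp":[0,0,0.003],"delta_rot":[0,0,0],"fingers":-1},{"dp":[0,0,0],"delta_rot":[0,0,0],"fingers":-1}]'; python3 -m crank '[{"dp":[0,0,0.003],"delta_rot":[0,0,0],"fingers":-1},{"dp":[0,0,0.003],"delta_rot":[0,0,0],"fingers":-1},{"dp":[0,0,0],"delta_rot":[0,0,0],"fingers":-1}]'; done
```

```text
t: 8.83
tcp_pos: [0.5414, 0.1788, 0.2451]
tool_rot: [0.356, 0.935, 0.001, -0.001]
force: [-0.7, 0.4, -2.3]
finger_gap: 0.176
gripper_force: 78.8
t: 9.08
tcp_pos: [0.5415, 0.1788, 0.242]
tool_rot: [0.356, 0.935, 0.001, -0.001]
force: [-0.1, -0.7, -3.0]
finger_gap: 0.178
gripper_force: 78.8
```

Pins are entering freely. Home should be at TCP z≈0.234.

```bash
python3 -m crank '[{"dp":[0,0,0.003],"delta_rot":[0,0,0],"fingers":-1},{"dp":[0,0,0.003],"delta_rot":[0,0,0],"fingers":-1},{"dp":[0,0,0.003],"delta_rot":[0,0,0],"fingers":-1},{"dp":[0,0,0],"delta_rot":[0,0,0],"fingers":-1}]'; python3 -m crank '[{"dp":[0,0,0.002],"delta_rot":[0,0,0],"fingers":-1},{"dp":[0,0,0.002],"delta_rot":[0,0,0],"fingers":-1},{"dp":[0,0,0],"delta_rot":[0,0,0],"fingers":-1}]'; python3 -m crank '[{"dp":[0,0,0.002],"delta_rot":[0,0,0],"fingers":-1},{"dp":[0,0,0],"delta_rot":[0,0,0],"fingers":-1}]'
```

```text
t: 9.42
tcp_pos: [0.5414, 0.1788, 0.2375]
tool_rot: [0.356, 0.935, 0.001, -0.001]
force: [-0.8, 0.0, -2.9]
finger_gap: 0.179
gripper_force: 78.8
t: 9.67
tcp_pos: [0.5416, 0.1788, 0.2357]
tool_rot: [0.356, 0.935, 0.001, -0.001]
force: [0.4, -0.2, -2.9]
finger_gap: 0.178
gripper_force: 78.8
t: 9.83
tcp_pos: [0.5415, 0.1789, 0.2348]
tool_rot: [0.356, 0.935, 0.001, -0.001]
force: [-1.2, 0.1, -2.4]
finger_gap: 0.176
gripper_force: 78.8
```

```bash
python3 -m crank '[{"dp":[0,0,0.001],"delta_rot":[0,0,0],"fingers":-1},{"dp":[0,0,0],"delta_rot":[0,0,0],"fingers":-1}]'; python3 -m crank '[{"dp":[0,0,0.001],"delta_rot":[0,0,0],"fingers":-1},{"dp":[0,0,0],"delta_rot":[0,0,0],"fingers":-1}]';python3 -m crank '[{"dp":[0,0,0.001],"delta_rot":[0,0,0],"fingers":-1},{"dp":[0,0,0],"delta_rot":[0,0,0],"fingers":-1}]'
```

```text
t: 10.0
tcp_pos: [0.5416, 0.1789, 0.2343]
tool_rot: [0.356, 0.935, 0.001, -0.001]
force: [-0.3, 0.4, -2.9]
finger_gap: 0.177
gripper_force: 78.8
t: 10.17
tcp_pos: [0.5417, 0.1789, 0.2341]
tool_rot: [0.356, 0.935, 0.001, -0.001]
force: [-0.1, -0.1, -1.1]
finger_gap: 0.172
gripper_force: 79.2
t: 10.33
tcp_pos: [0.5418, 0.1789, 0.2341]
tool_rot: [0.356, 0.935, 0.001, -0.001]
force: [0.2, -1.5, 2.7]
finger_gap: 0.179
gripper_force: 79.6
```

The door is seated at z=0.2341 with light contact. I'll release and lift off.

```bash
python3 -m crank '[{"dp":[0,0,-0.0008],"delta_rot":[0,0,0],"fingers":-0.4},{"dp":[0,0,0],"delta_rot":[0,0,0],"fingers":-0.2},{"dp":[0,0,0],"delta_rot":[0,0,0],"fingers":0},{"dp":[0,0,0],"delta_rot":[0,0,0],"fingers":0},{"dp":[0,0,0],"delta_rot":[0,0,0],"fingers":0},{"dp":[0,0,-0.03],"delta_rot":[0,0,0],"fingers":0},{"dp":[0,0,-0.05],"delta_rot":[0,0,0],"fingers":0},{"dp":[0,0,-0.05],"delta_rot":[0,0,0],"fingers":0},{"dp":[0,0,-0.03],"delta_rot":[0,0,0],"fingers":0},{"dp":[0,0,0],"delta_rot":[0,0,0],"fingers":0},{"dp":[0,0,0],"delta_rot":[0,0,0],"fingers":0}]'
python3 - <<'E'
from h import *
go([.5422,.1789,.261],138.2)
rgb,d,W,m=cloud('wrist'); cv2.imwrite('pics/w4.png',rgb[...,::-1])
s=W.reshape(-1,3); s=s[(s[:,2]>.19)&(s[:,2]<.21)&(np.hypot(s[:,0]-.54,s[:,1]-.18)<.08)]
print(len(s),np.median(s[:,2]),cv2.minAreaRect((s[:,:2]*1000).astype(np.float32)))
E
```

```text
t: 11.25
tcp_pos: [0.5419, 0.1787, 0.3144]
tool_rot: [0.356, 0.935, 0.002, -0.0]
force: [-0.7, 0.5, -0.2]
finger_gap: 0.498
gripper_force: 0.0
tcp [0.5419 0.1787 0.3144] yaw 138.32 t 11.25 F [-0.7  0.5 -0.2] gap 0.498
dp tot [-0.0003  0.0003  0.1068] rot tot [ 0.0005 -0.0003  0.0003]
3648 0.19825663536891067 ((547.0466918945312, 177.1868896484375), (16.031023025512695, 119.94750213623047), 48.45267105102539)
```

View pics/w4.png

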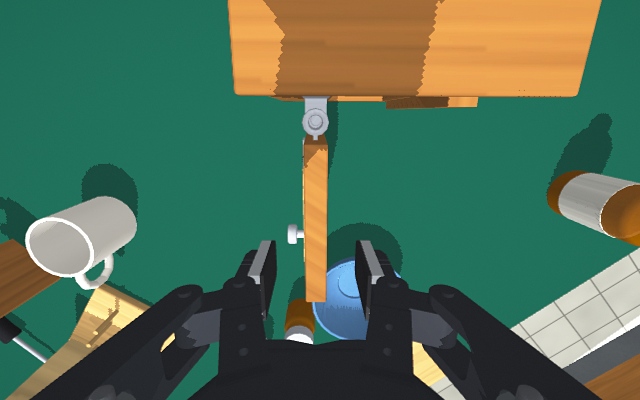

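The door hangs on its pins: knuckle around the pin at (315,122), knob on the outer (left) side at (292,234), top at z≈0.199. Next I'll close the fingers, go down beside the outer face and push it shut along an arc.

```bash
python3 -m crank '[{"dp":[-0.019,-0.029,0],"delta_rot":[0,0,0],"fingers":-1},{"dp":[-0.019,-0.029,0],"delta_rot":[0,0,0],"fingers":-1},{"dp":[-0.02,-0.03,0],"delta_rot":[0,0,0],"fingers":-1},{"dp":[0,0,0],"delta_rot":[0,0,0],"fingers":-1},{"dp":[0,0,0],"delta_rot":[0,0,0],"fingers":-1},{"dp":[0,0,0.04],"delta_rot":[0,0,0],"fingers":-1},{"dp":[0,0,0.05],"delta_rot":[0,0,0],"fingers":-1},{"dp":[0,0,0.05],"delta_rot":[0,0,0],"fingers":-1},{"dp":[0,0,0],"delta_rot":[0,0,0],"fingers":-1},{"dp":[0,0,0],"delta_rot":[0,0,0],"fingers":-1}]' 20
python3 - <<'E'
from h import *
s=manip.sense(); r=(s['tcp_pos'][:2]-[.4913,.2255])*1000; print('ab',r@[.745,-.667],r@[.667,.745],s['tcp_pos'][2],s['force'].round(1))
E
```

```text
t: 12.13
tcp_pos: [0.5331, 0.1274, 0.2421]
tool_rot: [0.356, 0.935, 0.001, -0.003]
force: [0.2, -0.3, 0.4]
finger_gap: -0.002
gripper_force: 0.0
ab 96.61089831331702 -45.2309901285547 0.2420958889797627 [ 0.2 -0.3  0.4]
```

```bash
python3 -m crank '[{"dp":[0,0.015,0],"delta_rot":[0,0,0],"fingers":-1},{"dp":[0,0.015,0],"delta_rot":[0,0,0],"fingers":-1},{"dp":[0,0.01,0],"delta_rot":[0,0,0],"fingers":-1},{"dp":[0,0.01,0],"delta_rot":[0,0,0],"fingers":-1},{"dp":[0,0.0133,0],"delta_rot":[0,0,0],"fingers":-1},{"dp":[0,0.0133,0],"delta_rot":[0,0,0],"fingers":-1},{"dp":[0,0.0133,0],"delta_rot":[0,0,0],"fingers":-1}]'
python3 -m crank '[{"dp":[0.0014,0.0123,0],"delta_rot":[0,0,0],"fingers":-1},{"dp":[0.0014,0.0123,0],"delta_rot":[0,0,0],"fingers":-1},{"dp":[0.0014,0.0123,0],"delta_rot":[0,0,0],"fingers":-1},{"dp":[0.0014,0.0123,0],"delta_rot":[0,0,0],"fingers":-1},{"dp":[0.0048,0.012,0],"delta_rot":[0,0,0],"fingers":-1},{"dp":[0.0048,0.012,0],"delta_rot":[0,0,0],"fingers":-1},{"dp":[0.0048,0.012,0],"delta_rot":[0,0,0],"fingers":-1},{"dp":[0.0048,0.012,0],"delta_rot":[0,0,0],"fingers":-1}]'
python3 - <<'E'
from h import *
s=manip.sense(); r=(s['tcp_pos'][:2]-[.4913,.2255])*1000; print('ab',r@[.745,-.667],r@[.667,.745],s['tcp_pos'][2],s['force'].round(1))
E
```

```text
t: 12.72
tcp_pos: [0.5644, 0.1609, 0.244]
tool_rot: [0.356, 0.935, 0.001, -0.001]
force: [0.4, -0.3, 0.4]
finger_gap: -0.002
gripper_force: 0.1
t: 13.38
tcp_pos: [0.5871, 0.2055, 0.2438]
tool_rot: [0.356, 0.935, 0.001, -0.001]
force: [0.4, -0.5, 0.6]
finger_gap: -0.005
gripper_force: 0.1
ab 84.70792390431586 48.952084563024066 0.2437587152380828 [ 0.4 -0.5  0.6]
```

```bash
python3 -m crank '[{"dp":[0.0083,0.0107,0],"delta_rot":[0,0,0],"fingers":-1},{"dp":[0.0083,0.0107,0],"delta_rot":[0,0,0],"fingers":-1},{"dp":[0.0083,0.0107,0],"delta_rot":[0,0,0],"fingers":-1},{"dp":[0.0083,0.0107,0],"delta_rot":[0,0,0],"fingers":-1},{"dp":[0.0114,0.0081,0],"delta_rot":[0,0,0],"fingers":-1},{"dp":[0.0114,0.0081,0],"delta_rot":[0,0,0],"fingers":-1},{"dp":[0.0114,0.0081,0],"delta_rot":[0,0,0],"fingers":-1},{"dp":[0.0114,0.0081,0],"delta_rot":[0,0,0],"fingers":-1},{"dp":[0,0,0],"delta_rot":[0,0,0],"fingers":-1}]'
python3 - <<'E'
from h import *
s=manip.sense(); r=(s['tcp_pos'][:2]-[.4913,.2255])*1000; print('ab',r@[.745,-.667],r@[.667,.745],s['tcp_pos'][2],s['force'].round(1))
def door():
    for n in('top','wrist'):
        rgb,d,W,m=cloud(n); q=W.reshape(-1,3); q=q[(q[:,2]>.19)&(q[:,2]<.209)]; rr=(q[:,:2]-[.4913,.2255])*1000
        a=rr@[.745,-.667]; b=rr@[.667,.745]; k=(np.hypot(a,b)<140)&(a>-12); pts=np.c_[a,b][k].astype(np.float32)
        print(n,k.sum(),cv2.minAreaRect(pts) if k.sum()>20 else '')
door()
E
```

```text
t: 14.13
tcp_pos: [0.582, 0.2606, 0.2441]
tool_rot: [0.355, 0.935, 0.002, -0.001]
force: [0.3, 0.6, 0.5]
finger_gap: -0.002
gripper_force: 0.0
ab 44.14954740377686 86.66552056704315 0.24405141813546646 [0.3 0.6 0.5]
top 164 ((10.974664688110352, 46.797828674316406), (71.09024047851562, 16.30327796936035), 75.49271392822266)
wrist 12339 ((12.101642608642578, 76.10824584960938), (118.04277038574219, 62.65895462036133), 57.89165496826172)
```

The door is following, at about 75°. I'll do the last part slowly and feel for the stop.

```bash
python3 -m crank '[{"dp":[0.01,0.004,0],"delta_rot":[0,0,0],"fingers":-1},{"dp":[0.01,0.004,0],"delta_rot":[0,0,0],"fingers":-1},{"dp":[0.01,0.004,0],"delta_rot":[0,0,0],"fingers":-1},{"dp":[0.007,0.003,0],"delta_rot":[0,0,0],"fingers":-1},{"dp":[0,0,0],"delta_rot":[0,0,0],"fingers":-1}]'
python3 -m crank '[{"dp":[0.004,0,0],"delta_rot":[0,0,0],"fingers":-1},{"dp":[0.004,0,0],"delta_rot":[0,0,0],"fingers":-1},{"dp":[0,0,0],"delta_rot":[0,0,0],"fingers":-1}]'
python3 -m crank '[{"dp":[0.003,0,0],"delta_rot":[0,0,0],"fingers":-1},{"dp":[0.003,0,0],"delta_rot":[0,0,0],"fingers":-1},{"dp":[0,0,0],"delta_rot":[0,0,0],"fingers":-1}]'
python3 - <<'E'
from h import *
s=manip.sense(); r=(s['tcp_pos'][:2]-[.4913,.2255])*1000; print('ab',r@[.745,-.667],r@[.667,.745],s['tcp_pos'][2],s['force'].round(1))
E
```

```text
t: 14.65
tcp_pos: [0.5732, 0.2779, 0.2441]
tool_rot: [0.355, 0.935, 0.001, -0.001]
force: [-0.3, -0.0, -1.3]
finger_gap: 0.001
gripper_force: 0.0
t: 14.9
tcp_pos: [0.5705, 0.2799, 0.2441]
tool_rot: [0.356, 0.935, 0.001, -0.001]
force: [-0.1, -0.1, 0.5]
finger_gap: 0.005
gripper_force: 0.1
t: 15.15
tcp_pos: [0.5683, 0.2818, 0.2441]
tool_rot: [0.356, 0.935, 0.001, -0.001]
force: [-0.2, -0.1, -0.1]
finger_gap: 0.002
gripper_force: 0.1
ab 19.854112392614233 93.28772952664245 0.2440848231518417 [-0.2 -0.1 -0.1]
```

```bash
for i in 1; do python3 -m crank '[{"dp":[0.002,0,0],"delta_rot":[0,0,0],"fingers":-1},{"dp":[0.002,0,0],"delta_rot":[0,0,0],"fingers":-1},{"dp":[0,0,0],"delta_rot":[0,0,0],"fingers":-1}]'; python3 -m crank '[{"dp":[0.002,0,0],"delta_rot":[0,0,0],"fingers":-1},{"dp":[0,0,0],"delta_rot":[0,0,0],"fingers":-1}]'; done
python3 - <<'E'
from h import *
s=manip.sense(); r=(s['tcp_pos'][:2]-[.4913,.2255])*1000; print('ab',r@[.745,-.667],r@[.667,.745],s['tcp_pos'][2],s['force'].round(1))
E
```

```text
t: 15.4
tcp_pos: [0.5671, 0.2829, 0.244]
tool_rot: [0.356, 0.935, 0.001, -0.001]
force: [1.5, -0.7, -0.3]
finger_gap: 0.002
gripper_force: 0.4
t: 15.57
tcp_pos: [0.5669, 0.2831, 0.2441]
tool_rot: [0.356, 0.935, 0.001, -0.0]
force: [2.9, -2.1, -1.6]
finger_gap: -0.001
gripper_force: 2.0
ab 17.962222913377452 93.32577980945901 0.24406553213183796 [ 2.9 -2.1 -1.6]
```

It has stopped against the strip (a≈18 mm, about where shut should be). One more light press, then back off, rise and check.

```bash
python3 -m crank '[{"dp":[0.002,0,0],"delta_rot":[0,0,0],"fingers":-1},{"dp":[0.002,0,0],"delta_rot":[0,0,0],"fingers":-1},{"dp":[0,0,0],"delta_rot":[0,0,0],"fingers":-1}]'
python3 -m crank '[{"dp":[-0.01,0,0],"delta_rot":[0,0,0],"fingers":-1},{"dp":[-0.04,0,0],"delta_rot":[0,0,0],"fingers":-1},{"dp":[-0.04,0,0],"delta_rot":[0,0,0],"fingers":-1},{"dp":[-0.02,0,-0.06],"delta_rot":[0,0,0],"fingers":-1},{"dp":[0,0,-0.08],"delta_rot":[0,0,0],"fingers":-1},{"dp":[0,0,-0.06],"delta_rot":[0,0,0],"fingers":-1},{"dp":[0,0,0],"delta_rot":[0,0,0],"fingers":-1},{"dp":[0,0,0],"delta_rot":[0,0,0],"fingers":-1}]'
python3 - <<'E'
from h import *
im=[]
for n in('wrist','top'):
    rgb,d,W,m=cloud(n); im.append(rgb[...,::-1]); q=W.reshape(-1,3); q=q[(q[:,2]>.19)&(q[:,2]<.209)]; rr=(q[:,:2]-[.4913,.2255])*1000
    a=rr@[.745,-.667]; b=rr@[.667,.745]; k=(np.hypot(a,b)<140)&(a>-9)&(a<30); pts=np.c_[a,b][k].astype(np.float32)
    if k.sum()>20: print(n,k.sum(),cv2.minAreaRect(pts), np.median(q[k,2]))
cv2.imwrite('pics/end.png',np.vstack([cv2.resize(i,(480,300)) for i in im]))
E
```

```text
t: 15.82
tcp_pos: [0.5667, 0.2833, 0.2442]
tool_rot: [0.356, 0.935, 0.0, 0.002]
force: [6.5, -6.7, -2.1]
finger_gap: 0.002
gripper_force: 4.3
t: 16.48
tcp_pos: [0.6064, 0.2487, 0.3465]
tool_rot: [0.356, 0.935, 0.003, 0.0]
force: [-0.6, -0.4, -1.1]
finger_gap: 0.002
gripper_force: 0.0
wrist 3670 ((-0.9313602447509766, 75.12277221679688), (15.635151863098145, 119.92005157470703), 0.05289177596569061) 0.1982974044357857
top 157 ((-0.43526649475097656, 46.17272186279297), (64.24185943603516, 16.080657958984375), 88.43704223632812) 0.198910172538747
```

View pics/end.png

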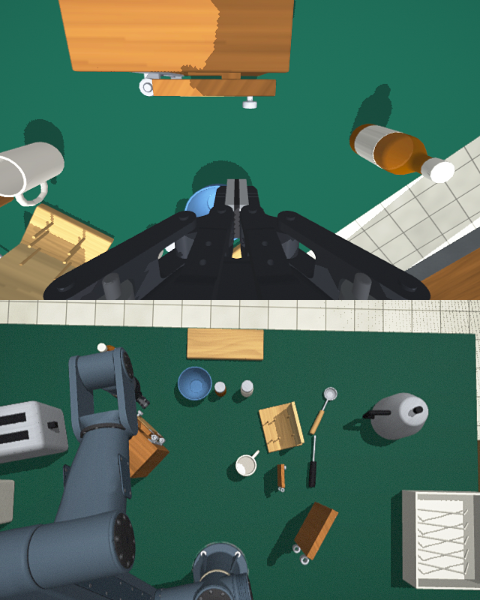

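The picture shows the door hanging shut, parallel to the cabinet front within 0.1° (wrist part, (210,88)). Its top is at the seated height, the other things are where they were, and the robot is clear.

```bash
python3 -c "
from station import manip
print(manip.sign_off())"
```

```text
the job is handed in; nothing more can be done
None
```

The oak door hangs fully home on both hinge pins and is swung shut, with nothing else on the counter moved; the job is handed in at about 17 s of the 72 s allowed.

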